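# Tip a copper bell blank out of its rest and lay it across the bucking blocks

## Task

The flat copper bell blank lies sunk flush in the blue tip-up rest, where its edges cannot be taken. Press down its end next to the steel crossbar so that the other end tips up, push it on under the crossbar so that it stays tipped up when you let go, then take it by the raised end, draw it out and lay it flat across the two wooden bucking blocks, centred and square on them. Do not drop it, and leave the dolly and the bells where they are.

Things in the scene. Friction and masses are not known exactly. Their poses are not given: they have to be found in the camera images.
- blank: Flat copper plate 160 (x) x 52 (y) x 5 (z) mm, about 0.3 kg, with two dark rivet marks and two thin white lines. Origin at the centre of its underside, x along its length. It starts flat in the rest with its x the same way as the rest's x, its underside 56 mm above the bench, its centre at about x = -30 mm in the rest's frame and its +x end 4 mm short of the crossbar.
- rest: Tip-up rest: fixed blue-painted trough 217 x 82 mm, 61 mm high. Origin on the bench; x along its length towards the steel crossbar. Recess 56 mm wide between side rails whose tops (z = 61 mm) are flush with the lying blank; closed by a back wall at x = -112 mm. Its floor is flat, at z = 56 mm, as far as the edge at x = -20 mm.
- rest_edge (a point): Middle of the edge at which the flat floor ends (x = -20 mm, z = 56 mm in the rest's frame). Beyond it an aluminium ramp falls away at 25 degrees (0.436 rad) towards +x, down to a stop at x = 85 mm. The blank's last 70 mm overhang this edge; pressed down onto the ramp, the blank slides along with pressing fingertips (they grip copper better than the rest does).
- rest_bar (a point): Middle of the top of the dark steel crossbar (x = 54 to 66 mm in the rest's frame, z = 34 to 61 mm, over the ramp). It blocks the flat blank; the blank pressed down onto the ramp passes under it with 7 mm to spare. Its end gets under after 15 mm of travel, meets the stop after about 40 mm, and the bar then keeps the blank tipped up at 20 to 25 degrees.
- block_a: First hardwood bucking block, fixed, 46 (x) x 76 (y) x 38 (z) mm. Origin at the centre of its underside; x points towards the second block.
- block_b: Second hardwood bucking block, fixed, same size and same direction, 100 mm from the first along the first one's x (54 mm gap between them). The blank's long side goes from block to block, its centre over the middle of the gap, 38 mm above the bench.
- ball_dolly: Bystander: dark steel ball on a foot, 62 mm across, 87 mm high; origin under its centre.
- bell_k: Bystander: copper-coloured cow bell lying on its side, 88 x 82 x 53 mm; origin under its centre.
- bell_tear: Bystander: tear-shaped copper-coloured bell lying on its side, 113 x 68 x 46 mm; origin under its centre.

How it is judged:
By the outcome, as a careful person would: the job done as asked, in the order asked, and still so for the second after the job is handed in, with the robot touching nothing.
It also fails if it takes over 56 s, if anything falls off the work surface, if the arm or the gripper's body presses on something with over 40 N, if the wrist force passes 120 N, or if a joint passes its speed limit or range.

## Robot

A 6-joint arm with a two-finger parallel gripper is mounted at the origin on a cart in front of the work surface, level with it; the furniture and walls round the work are solid. World frame = base frame: x ahead of the robot, y to its left, z up, the work surface at z = 0. Lengths are in m, angles in rad, forces in N, time in s.
With the tool pointing down it reaches from about 0.25 to 0.775 m from the base axis. Payload 4 kg.
Tool frame: the origin (TCP) lies between the finger pads; the fingertips stand 14 mm ahead of it and the grasp point (between the pads) lies 5 mm behind it; z points along the fingers, y is the line along which they close (so a half turn about z gives the same grasp; the last joint's range is limited). The gripper opens to 85 mm and grips with 20 to 120 N. Pads are 22 mm wide; open, the fingers measure 114 mm over their backs; the gripper's body (76 mm by 85 mm) begins 54 mm behind the grasp point. The pads swing forward as they close: fully open they stand 13 mm farther back than shut.
Start: joints at [-1.363, 0.087, 1.371, -0, 1.684, -0.103], TCP at [0.168, -0.524, 0.245] pointing down, gripper open.
Joint ranges: [-3.1, 3.1], [-0.76, 2.03], [0.27, 2.55], [-1.08, 4.22], [0.17, 2.65], [-2.57, 2.57]. Speed limits (rad/s): [2.79, 2.79, 3.14, 3.14, 3.14, 3.14].

## Interface

Orientations are given as a 3x3 rotation matrix whose columns are the frame's x, y, z axes.
In Python, from cell import robot, telemetry, grab_frame, camera_info, sign_off gives the robot as it stands (robot), with the cameras as plain functions, the job as plain functions and the readings (telemetry).
- The arm moves only by the tool drive_effector, called after "Call:" in YAML: its name, and indented under it one key for each argument. Schema: {"type":"object","properties":{"increments":{"type":"string"},"aperture":{"type":"number"},"clamp_n":{"type":"number"},"only":{"type":"string"},"quiet":{"type":"boolean"},"lines":{"type":"string"}},"required":["increments"],"additionalProperties":false}. increments is a string of 1 to 20 rows, parted by semicolons, with the numbers parted by commas; each row has 4 numbers: dx, dy, dz in m, then a turn about the tool's z in rad; each row shifts and turns the commanded pose from where the row before left it, along the tool's axes as they then stand; what a row does not reach is not made up. A row lasts 1/8 s, in which the tool goes at most 0.0625 m and 0.188 rad, less where a joint would pass 70% of its speed; a pose out of reach is approached as far as the arm can. aperture is the opening from 0.0 (shut) to 1.0 (fully open), set as the call begins (left out keeps the last). The fingers move at their own pace and stop on an object; clamp_n is the grip in N (left out, the last holds). Time passes only in rows, so rows that do not move let the fingers close. The tool returns the time, the measured TCP pose, the force, the opening and the grip force at its end. only (a regular expression) keeps the lines of the reply that match it, lines (a string "A,B") keeps lines A to B, and quiet returns only ok. Input that does not fit is refused with a message, and nothing moves.
- telemetry.observe(): the state, without advancing time (a new reading comes with each control period).
- grab_frame(name): name is "scene" or "side" or "wrist"; returns the picture (480x640x3 uint8, blue, green, red); there is no depth.
- camera_info(name): a dict with "intrinsics" (3x3 intrinsics, pixels), "distortion" ([k1, k2, p1, p2, k3] as OpenCV has them; the pictures are not rectified), "extrinsics" (4x4, takes a point from camera to world coordinates). Camera axes: x right, y up, looking along -z (the intrinsics and any distortion apply to the point x, -y, -z); pixel columns grow to the right and rows downward; lengths in m; the calibration is good to about 2 mm. A picture is of the moment at which its call begins: read the wrist's pose just before it. camera_info takes no time and is no camera call; for the wrist camera it gives the pose at the moment of the call.
- sign_off(): hands the job in; it is judged then, once.
The state is a dict: "time": time; "joint_pos": joint angles; "joint_velocities": joint speeds; "tau": joint torques, N m; "eef_pos": TCP position; "tcp_rot": TCP orientation; "contact_force": force on the tool from outside, world axes, zero at the start; "moment": the same for the moment, N m; "gripper_width": opening from 0.0 (shut) to 1.0 (fully open); "grasp_force": force on a finger pad.
Only numpy, scipy, OpenCV 4.12 (cv2) and the standard library are available. Lean on these libraries where they do the work, as an engineer would, in place of code of your own. Each camera call takes 0.05 s, during which the arm holds its last target. There are 200 camera calls.

## Working session

There is one attempt and no reset: what is moved stays moved. The work goes in short steps, Python scripts to look and compute and a tool call to move; the robot and the scene stay as the last step left them, time stands still between calls to the robot, and variables do not carry over. Pictures are saved under pics/ and viewed, at most 10 in all, crops included, and the job is handed in when it is done.

```bash
ls; mkdir -p pics; python3 - <<'E'
from cell import robot, telemetry, grab_frame, camera_info, sign_off
import cv2,numpy as np
for n in("scene","side"):
    im=grab_frame(n);cv2.imwrite(f"pics/{n}0.png",im)
    c=camera_info(n);print(n,np.round(c["intrinsics"],1).tolist(),c["distortion"],np.round(c["extrinsics"],3).tolist())
s=telemetry.observe();print(s["time"],np.round(s["tcp_rot"],3).tolist(),s["eef_pos"],s["gripper_width"])
E
```

```text
cell.py
pics
scene [[565.1, 0.0, 318.5], [0.0, 565.1, 229.9], [0.0, 0.0, 1.0]] [-0.06556947  0.          0.          0.          0.        ] [[-0.81, 0.351, -0.47, -0.139], [-0.587, -0.48, 0.652, 0.855], [0.004, 0.804, 0.595, 0.933], [0.0, 0.0, 0.0, 1.0]]
side [[570.3, 0.0, 315.6], [0.0, 570.3, 241.0], [0.0, 0.0, 1.0]] [0.00897563 0.         0.         0.         0.        ] [[0.923, 0.254, -0.289, 0.096], [-0.384, 0.584, -0.715, -1.13], [-0.013, 0.771, 0.637, 1.011], [0.0, 0.0, 0.0, 1.0]]
0.1 [[0.952, 0.306, -0.0], [0.306, -0.952, 0.002], [0.0, -0.002, -1.0]] [ 0.16809634 -0.52321993  0.24420554] 1.0012372084297367
```

View pics/scene0.png

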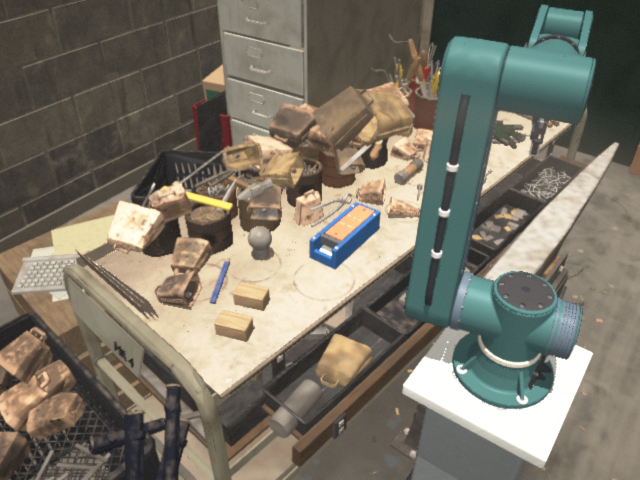

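View pics/side0.png

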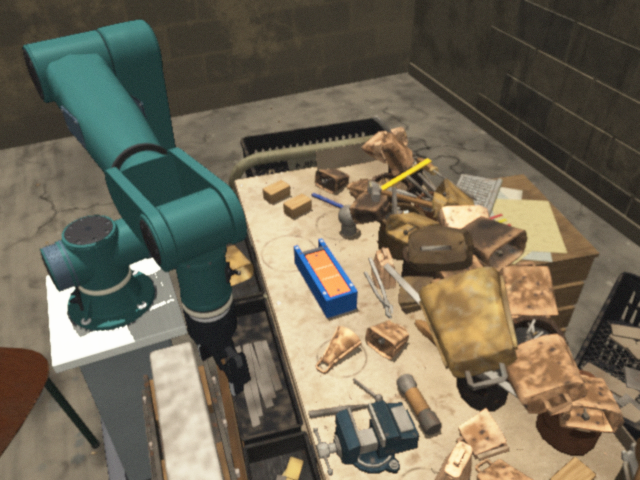

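```bash
cat > h.py <<'E'
from cell import robot, telemetry, grab_frame, camera_info, sign_off
import cv2,numpy as np
np.set_printoptions(precision=4,suppress=True)
def ray(c,uv):
    K=np.array(c["intrinsics"]);E=np.array(c["extrinsics"])
    p=cv2.undistortPoints(np.array(uv,float).reshape(-1,1,2),K,np.array(c["distortion"])).reshape(-1,2)
    d=np.c_[p[:,0],-p[:,1],-np.ones(len(p))]@E[:3,:3].T
    return E[:3,3],d
def plane(c,uv,z):
    o,d=ray(c,uv);return o+d*((z-o[2])/d[:,2])[:,None]
def tri(c1,u1,c2,u2):
    o1,d1=ray(c1,u1);o2,d2=ray(c2,u2);out=[]
    for a,b in zip(d1,d2):
        A=np.c_[a,-b];t=np.linalg.lstsq(A,o2-o1,rcond=None)[0]
        p,q=o1+a*t[0],o2+b*t[1];out.append(np.r_[(p+q)/2,np.linalg.norm(p-q)])
    return np.array(out)
def proj(c,P):
    K=np.array(c["intrinsics"]);E=np.linalg.inv(np.array(c["extrinsics"]))
    q=np.atleast_2d(P)@E[:3,:3].T+E[:3,3];q=q*[1,-1,-1]
    return cv2.projectPoints(q,np.zeros(3),np.zeros(3),K,np.array(c["distortion"]))[0].reshape(-1,2)
E
python3 - <<'E'
import cv2,numpy as np
a=cv2.imread("pics/scene0.png")[190:350,200:400];b=cv2.imread("pics/side0.png")[170:330,250:370]
a=cv2.resize(a,None,fx=2.5,fy=2.5,interpolation=2);b=cv2.resize(b,None,fx=2.5,fy=2.5,interpolation=2)
cv2.imwrite("pics/z0.png",np.hstack([a,b]));print(a.shape,b.shape)
E
```

```text
(400, 500, 3) (400, 300, 3)
```

View pics/z0.png

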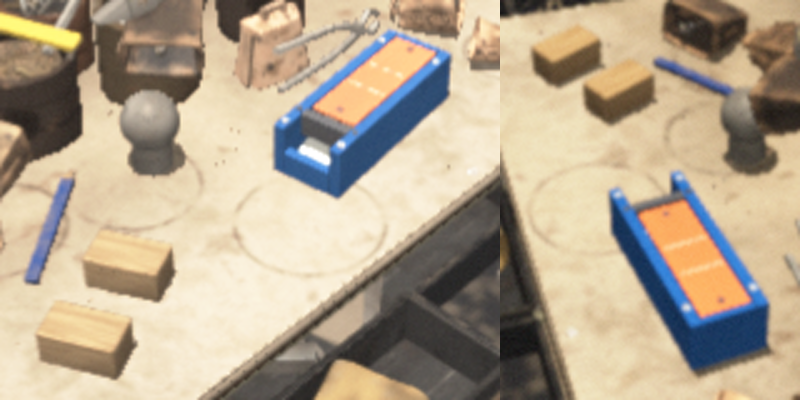

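```bash
cat > m.py <<'E'
from h import *
def mask(im,kind):
    h=cv2.cvtColor(im,cv2.COLOR_BGR2HSV)
    lo,hi={"cop":((5,120,150),(16,255,255)),"blue":((100,160,60),(120,255,255)),"wood":((15,75,90),(26,190,255))}[kind]
    return cv2.morphologyEx(cv2.inRange(h,lo,hi),cv2.MORPH_CLOSE,np.ones((3,3)))
def blob(im,kind,near):
    n,l,s,c=cv2.connectedComponentsWithStats(mask(im,kind));i=min((i for i in range(1,n) if s[i,4]>60),key=lambda i:np.hypot(*(c[i]-near)))
    k=max(cv2.findContours((l==i).astype(np.uint8),cv2.RETR_EXTERNAL,cv2.CHAIN_APPROX_NONE)[0],key=cv2.contourArea)
    return k.reshape(-1,2),s[i]
def rect(c,k,z):
    P=plane(c,k,z)[:,:2]; r=cv2.minAreaRect((P*1000).astype(np.float32)); return r,cv2.boxPoints(r)
E
python3 - <<'E'
from m import *
for n,pc,bl in(("scene",(350,225),[(252,290),(234,322)]),("side",(327,275),[(277,187),(298,204)])):
    im=cv2.imread(f"pics/{n}0.png");c=camera_info(n)
    k,s=blob(im,"cop",pc);print(n,"cop",s,rect(c,k,.061)[0]);
    k,s=blob(im,"blue",pc);print("blue",s)
    for b in bl:
        k,s=blob(im,"wood",b);q=cv2.approxPolyDP(k.reshape(-1,1,2),2.5,True).reshape(-1,2);print("wood",s,q.tolist())
# hand-picked block-top and rest points: pixels in zoom /2.5 + offset
S=camera_info("scene");D=camera_info("side")
zs=lambda p:(np.array(p)-.0)/2.5+[200,190]
zd=lambda p:(np.array(p)-[500,0])/2.5+[250,170]
sc=zs([(278,118),(341,144),(450,66),(387,32),(115,229),(174,243),(153,269),(84,260),(67,300),(134,315),(114,345),(38,333)])
print(plane(S,sc[:4],.061));print(plane(S,sc[4:],.038))
sd=zd([(678,172),(613,192),(690,318),(768,298),(568,26),(533,55),(565,55),(601,40),(622,61),(585,92),(613,95),(654,79)])
print(plane(D,sd[:4],.061));print(plane(D,sd[4:],.038))
E
```

```text
Traceback (most recent call last):
  File "m.py", line 7, in blob
    n,l,s,c=cv2.connectedComponentsWithStats(mask(im,kind));i=min((i for i in range(1,n) if s[i,4]>60),key=lambda i:np.hypot(*(c[i]-near)))
                                                              ~~~^^^^^^^^^^^^^^^^^^^^^^^^^^^^^^^^^^^^^^^^^^^^^^^^^^^^^^^^^^^^^^^^^^^^^^^^^^
ValueError: min() iterable argument is empty
```

```bash
python3 - <<'E'
from m import *
for n,ps in(("scene",[(350,225),(340,235),(252,290),(250,300),(234,320),(330,252)]),("side",[(327,275),(318,262),(277,187),(298,204),(290,210)])):
    h=cv2.cvtColor(cv2.imread(f"pics/{n}0.png"),cv2.COLOR_BGR2HSV)
    print([h[y,x].tolist() for x,y in ps])
E
sed -i 's/((5,120,150),(16,255,255))/((4,90,120),(18,255,255))/' m.py
cat > m1.py <<'E'
from m import *
for n,pc,bl in(("scene",(350,225),[(252,290),(234,322)]),("side",(327,275),[(277,187),(298,204)])):
    im=cv2.imread(f"pics/{n}0.png");c=camera_info(n)
    try:
        k,s=blob(im,"cop",pc);print(n,"cop",s,rect(c,k,.061)[0])
        k,s=blob(im,"blue",pc);print("blue",s)
        for b in bl:
            k,s=blob(im,"wood",b);q=cv2.approxPolyDP(k.reshape(-1,1,2),2.5,True).reshape(-1,2);print("wood",s,q.tolist())
    except Exception as e: print(e)
S=camera_info("scene");D=camera_info("side")
zs=lambda p:(np.array(p)-.0)/2.5+[200,190]
zd=lambda p:(np.array(p)-[500,0])/2.5+[250,170]
sc=zs([(278,118),(341,144),(450,66),(387,32),(115,229),(174,243),(153,269),(84,260),(67,300),(134,315),(114,345),(38,333)])
print(plane(S,sc[:4],.061));print(plane(S,sc[4:],.038))
sd=zd([(678,172),(613,192),(690,318),(768,298),(568,26),(533,55),(565,55),(601,40),(622,61),(585,92),(613,95),(654,79)])
print(plane(D,sd[:4],.061));print(plane(D,sd[4:],.038))
E
python3 m1.py
```

```text
[[18, 102, 255], [17, 113, 254], [20, 85, 243], [15, 98, 159], [20, 85, 243], [20, 3, 254]]
[[15, 154, 253], [15, 155, 251], [18, 112, 231], [18, 116, 228], [15, 126, 99]]
scene cop [326 205  48  35 710] ((505.4717712402344, -178.97421264648438), (162.88685607910156, 52.7508544921875), 89.80484008789062)
min() iterable argument is empty
side cop [305 250  45  46 966] ((506.1801452636719, -181.30331420898438), (163.88636779785156, 52.65800857543945), 89.9819564819336)
blue [325 248  25  36 122]
wood [ 258  126  181   87 5240] [[438, 171], [430, 158], [413, 155], [401, 126], [389, 132], [384, 130], [375, 135], [346, 139], [342, 146], [337, 144], [339, 140], [336, 147], [328, 146], [326, 142], [324, 146], [313, 144], [309, 149], [286, 148], [258, 155], [265, 159], [268, 153], [272, 154], [268, 157], [277, 153], [281, 156], [315, 150], [316, 166], [284, 173], [297, 176], [301, 186], [308, 184], [317, 192], [349, 203], [350, 212], [355, 205], [360, 208], [368, 205], [369, 208], [365, 209], [372, 211], [379, 207], [377, 203], [392, 193], [389, 187], [406, 190], [401, 180], [383, 189], [382
[... 904 characters left out ...]
 [389, 166], [394, 168], [394, 177], [412, 167], [415, 168], [413, 173], [420, 168], [433, 175]]
[[ 0.5471 -0.0646  0.061 ]
 [ 0.471  -0.0673  0.061 ]
 [ 0.453  -0.2479  0.061 ]
 [ 0.5434 -0.263   0.061 ]]
[[0.5864 0.1424 0.038 ]
 [0.5286 0.1243 0.038 ]
 [0.5214 0.1629 0.038 ]
 [0.5808 0.1915 0.038 ]
 [0.5573 0.2393 0.038 ]
 [0.4965 0.2178 0.038 ]
 [0.4865 0.2555 0.038 ]
 [0.5496 0.2842 0.038 ]]
[[ 0.5444 -0.0597  0.061 ]
 [ 0.4699 -0.0629  0.061 ]
 [ 0.4703 -0.2624  0.061 ]
 [ 0.5488 -0.2673  0.061 ]]
[[0.542  0.2817 0.038 ]
 [0.4824 0.2394 0.038 ]
 [0.5176 0.224  0.038 ]
 [0.5685 0.2366 0.038 ]
 [0.5757 0.1848 0.038 ]
 [0.5137 0.1437 0.038 ]
 [0.5413 0.1252 0.038 ]
 [0.5967 0.1355 0.038 ]]
```

Call:
drive_effector:
  increments: "0,0,0,-0.18;0,0,0,-0.18;0,0,0,-0.18;0,0,0,-0.18;0,0,0,-0.18;0,0,0,-0.18;0,0,0,-0.18"
  aperture: 0

```text
time: 0.98
eef_pos: [0.1681, -0.5234, 0.2446]
tcp_rot: [[-0.006, 1.0, -0.0], [1.0, 0.006, 0.001], [0.001, -0.0, -1.0]]
contact_force: [1.3, -0.3, 1.0]
gripper_width: 0.006
grasp_force: 0.0
```

Call:
drive_effector:
  increments: "0.04,0.0376,0,0;0.04,0.0376,0,0;0.04,0.0376,0,0;0.04,0.0376,0,0;0.04,0.0376,0,0;0.04,0.0376,0,0;0.04,0.0376,0,0;0.04,0.0376,0,0;0.04,0.0376,0,0;0,0,0,0"

```text
time: 2.22
eef_pos: [0.5081, -0.1606, 0.2442]
tcp_rot: [[-0.006, 1.0, -0.001], [1.0, 0.006, 0.001], [0.002, -0.001, -1.0]]
contact_force: [0.3, -1.7, -1.2]
gripper_width: -0.0
grasp_force: 0.0
```

```bash
python3 - <<'E'
from h import *
s=telemetry.observe();print(s["tcp_rot"],s["eef_pos"],s["joint_pos"]);c=camera_info("wrist");print(c)
im=grab_frame("wrist");cv2.imwrite("pics/w1.png",im)
E
```

```text
[[-0.0059  1.     -0.0012]
 [ 1.      0.0059  0.0015]
 [ 0.0015 -0.0012 -1.    ]] [ 0.5081 -0.1606  0.2442] [-0.4131  0.0504  1.4119  0.0009  1.681  -0.4189]
{'intrinsics': array([[376.8435,   0.    , 313.9371],
       [  0.    , 376.8435, 239.4576],
       [  0.    ,   0.    ,   1.    ]]), 'distortion': array([0.0216, 0.    , 0.    , 0.    , 0.    ]), 'extrinsics': array([[ 1.    , -0.0063, -0.0008,  0.5084],
       [ 0.0063,  0.9501,  0.312 , -0.0792],
       [-0.0012, -0.312 ,  0.9501,  0.3719],
       [ 0.    ,  0.    ,  0.    ,  1.    ]])}
```

View pics/w1.png

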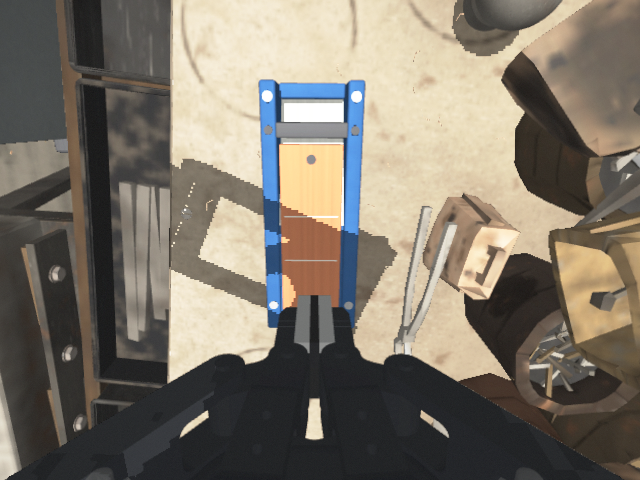

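```bash
python3 - <<'E'
from h import *
c=camera_info("wrist")
print(plane(c,[(280,143),(343,143),(279,290),(343.5,220),(311,122.5),(311,137),(261,110),(364,110)],.061))
im=cv2.imread("pics/w1.png");h=cv2.cvtColor(im,cv2.COLOR_BGR2HSV)
print(im[150:300:50,340:346].tolist()); print(im[116:150,325].tolist())
E
```

```text
[[ 0.48   -0.1021  0.061 ]
 [ 0.5304 -0.1019  0.061 ]
 [ 0.4759 -0.2317  0.061 ]
 [ 0.5326 -0.1656  0.061 ]
 [ 0.5048 -0.0864  0.061 ]
 [ 0.5048 -0.0973  0.061 ]
 [ 0.4658 -0.0773  0.061 ]
 [ 0.546  -0.077   0.061 ]]
[[[159, 224, 255], [161, 226, 255], [148, 209, 254], [112, 135, 201], [89, 60, 35], [87, 59, 36]], [[153, 217, 255], [187, 222, 252], [252, 254, 254], [239, 243, 242], [107, 72, 44], [175, 114, 66]], [[97, 85, 109], [115, 77, 45], [101, 67, 40], [102, 69, 40], [113, 75, 45], [119, 78, 46]]]
[[255, 255, 255], [255, 255, 255], [255, 255, 255], [255, 255, 255], [255, 255, 255], [252, 253, 253], [132, 134, 134], [138, 135, 135], [154, 148, 151], [155, 152, 153], [153, 150, 151], [152, 149, 151], [151, 150, 150], [151, 149, 150], [150, 147, 148], [148, 146, 145], [146, 143, 146], [144, 143, 142], [145, 142, 143], [143, 142, 141], [138, 135, 135], [118, 116, 118], [148, 153, 152], [172, 179, 178], [172, 179, 178], [173, 180, 180], [218, 224, 223], [254, 254, 254], [140, 173, 228], [149, 210, 255], [161, 224, 255], [161, 225, 255], [161, 225, 255], [161, 224, 255]]
```

Call:
drive_effector:
  increments: "0.0186,-0.003,0.04,0;0,0,0.05,0;0,0,0.04,0;0,0,0.02,0;0,0,0.008,0;0,0,0,0;0,0,0,0"
  aperture: 0

```text
time: 3.15
eef_pos: [0.5043, -0.1458, 0.0888]
tcp_rot: [[0.001, 1.0, 0.003], [1.0, -0.001, -0.001], [-0.001, 0.003, -1.0]]
contact_force: [-0.3, -0.4, 1.0]
gripper_width: -0.001
grasp_force: 0.0
```

Call:
drive_effector:
  increments: "0.003,0,0.008,0;0,0,0.006,0;0,0,0.003,0;0,0,0.003,0;0,0,0.002,0;0,0,0,0"

```text
time: 3.9
eef_pos: [0.5037, -0.1419, 0.0655]
tcp_rot: [[0.0, 1.0, 0.0], [1.0, -0.0, 0.0], [0.0, 0.0, -1.0]]
contact_force: [-1.2, 1.7, 1.5]
gripper_width: -0.002
grasp_force: 1.3
```

Call:
drive_effector:
  increments: "0,0,0.002,0;0,0,0.001,0;0,0,0,0"

```text
time: 4.28
eef_pos: [0.5045, -0.1415, 0.065]
tcp_rot: [[-0.0, 1.0, 0.003], [1.0, 0.0, 0.001], [0.001, 0.003, -1.0]]
contact_force: [-4.0, 5.0, 12.8]
gripper_width: -0.0
grasp_force: 6.5
```

Call:
drive_effector:
  increments: "0,0,0.001,0;0,0,0.001,0;0,0,0,0"

```text
time: 4.65
eef_pos: [0.5052, -0.1413, 0.0647]
tcp_rot: [[-0.0, 1.0, 0.004], [1.0, 0.0, 0.001], [0.001, 0.004, -1.0]]
contact_force: [-5.2, 6.3, 19.1]
gripper_width: 0.002
grasp_force: 9.8
```

```bash
python3 - <<'E'
from h import *
cv2.imwrite("pics/w2.png",grab_frame("wrist"))
E
```

```text
(no output)
```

View pics/w2.png

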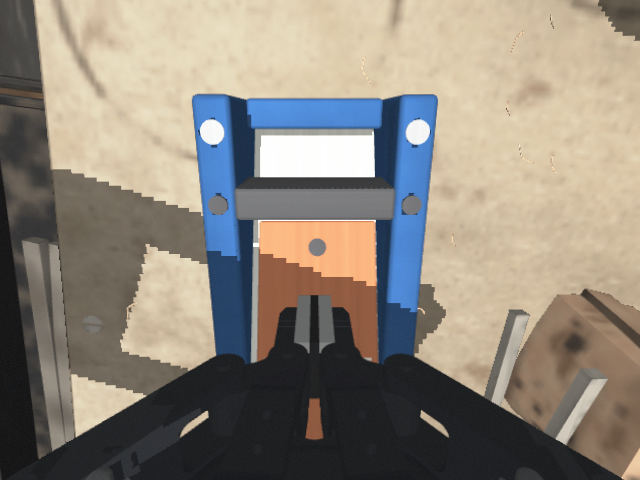

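Call:
drive_effector:
  increments: "0.004,0,0.0019,0;0.004,0,0.0019,0;0.004,0,0.0019,0;0.004,0,0.0019,0;0,0,0,0"

```text
time: 5.32
eef_pos: [0.506, -0.1263, 0.0577]
tcp_rot: [[-0.0, 1.0, 0.006], [1.0, 0.0, -0.002], [-0.002, 0.006, -1.0]]
contact_force: [-4.4, 5.1, 19.5]
gripper_width: -0.0
grasp_force: 9.7
```

```bash
python3 - <<'E'
from h import *
cv2.imwrite("pics/w3.png",grab_frame("wrist"))
E
```

Call:
drive_effector:
  increments: "0.004,0,0.0019,0;0.004,0,0.0019,0;0,0,0,0"

```text
time: 5.75
eef_pos: [0.506, -0.1183, 0.054]
tcp_rot: [[-0.0, 1.0, 0.006], [1.0, 0.0, -0.002], [-0.002, 0.006, -1.0]]
contact_force: [-4.2, 4.2, 20.7]
gripper_width: 0.001
grasp_force: 9.9
```

View pics/w3.png

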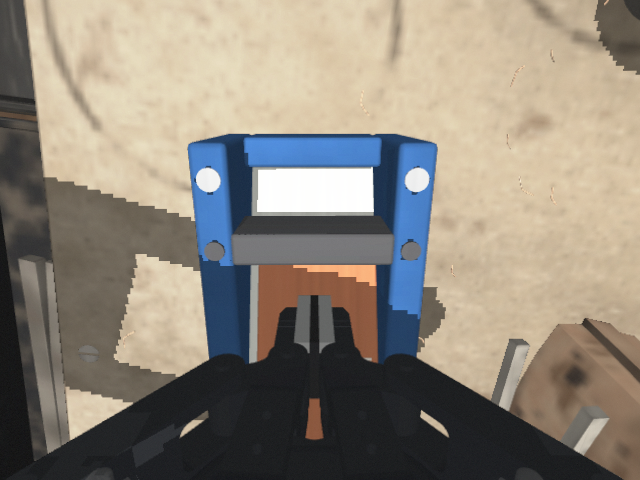

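Call:
drive_effector:
  increments: "0.004,0,0.0019,0;0.003,0,0.0014,0;0,0,0,0"

```text
time: 6.12
eef_pos: [0.506, -0.1114, 0.0508]
tcp_rot: [[-0.0, 1.0, 0.006], [1.0, 0.0, -0.002], [-0.002, 0.006, -1.0]]
contact_force: [-5.5, 3.1, 20.1]
gripper_width: -0.003
grasp_force: 10.1
```

Call:
drive_effector:
  increments: "0,0,-0.01,0;0,0,-0.015,0;0,0,0,0;-0.018,0,0,0;0,0,0,0;0,0,0.01,0;0,0,0.0066,0;0,0,0,0;0,0,0,0"

```text
time: 7.25
eef_pos: [0.505, -0.1289, 0.0588]
tcp_rot: [[-0.0, 1.0, 0.004], [1.0, 0.0, -0.001], [-0.001, 0.004, -1.0]]
contact_force: [-7.6, 4.3, 24.8]
gripper_width: -0.002
grasp_force: 11.6
```

Call:
drive_effector:
  increments: "0.003,0,0.0014,0;0.002,0,0.0009,0;0,0,0,0"

```text
time: 7.62
eef_pos: [0.507, -0.1248, 0.057]
tcp_rot: [[-0.001, 1.0, 0.009], [1.0, 0.001, -0.003], [-0.003, 0.009, -1.0]]
contact_force: [-3.3, 2.1, 20.4]
gripper_width: 0.001
grasp_force: 9.9
```

Call:
drive_effector:
  increments: "0.002,0,0.0009,0;0.001,0,0.0005,0;0,0,0,0"

```text
time: 8.0
eef_pos: [0.5076, -0.1222, 0.0558]
tcp_rot: [[-0.0, 1.0, 0.01], [1.0, 0.0, -0.004], [-0.004, 0.01, -1.0]]
contact_force: [-2.0, 0.6, 20.7]
gripper_width: -0.004
grasp_force: 9.4
```

Call:
drive_effector:
  increments: "0,0,-0.02,0;0,0,-0.05,0;-0.05,0,-0.03,0;-0.05,0,-0.03,0;-0.05,0,0,0;0,0,0,0;0,0,0,0"
  aperture: 1.0

```text
time: 8.88
eef_pos: [0.5032, -0.2704, 0.1788]
tcp_rot: [[0.0, 1.0, -0.002], [1.0, -0.0, 0.002], [0.002, -0.002, -1.0]]
contact_force: [-0.5, -0.1, -0.0]
gripper_width: 0.999
grasp_force: 0.0
```

```bash
python3 - <<'E'
from h import *
s=telemetry.observe();c=camera_info("wrist")
cv2.imwrite("pics/w4.png",grab_frame("wrist"));np.save("w4.npy",c,allow_pickle=True)
a=grab_frame("scene");b=grab_frame("side");cv2.imwrite("pics/scene4.png",a);cv2.imwrite("pics/side4.png",b)
a=a[190:280,300:400];b=b[225:325,285:365]
w=cv2.imread("pics/w4.png")
cv2.imwrite("pics/z4.png",np.hstack([cv2.resize(w[:330,140:500],(360,330)).copy(),cv2.resize(a,(330,330)) if 0 else cv2.resize(a,None,fx=330/90,fy=330/90,interpolation=2)]))
cv2.imwrite("pics/z4b.png",b)
E
```

```text
(no output)
```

View pics/z4.png

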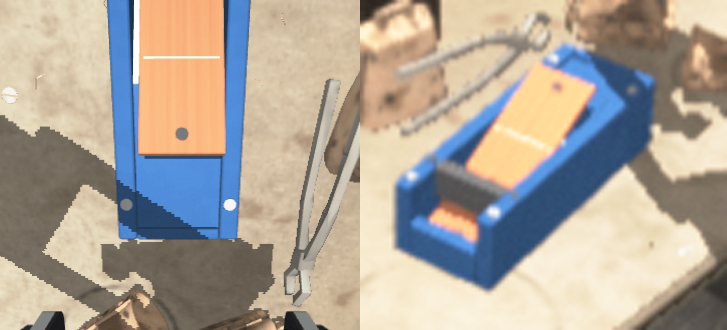

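```bash
python3 - <<'E'
from m import *
c=np.load("w4.npy",allow_pickle=True).item();S=camera_info("scene")
w=cv2.imread("pics/w4.png");m=mask(w,"cop");m[:, :260]=0;m[:,400:]=0;m[:20]=0;ys,xs=np.where(m>0);print(xs.min(),xs.max(),ys.max())
print([ (r,np.where(m[r]>0)[0][[0,-1]].tolist()) for r in (40,80,120,148)])
wp=[(365,153),(278.5,153)]
print(tri(c,wp,S,[(348.5,207.7),(364.1,213.7)]))
print(proj(S,tri(c,wp,S,[(348.5,207.7),(364.1,213.7)])[:,:3]))
for z in(.07,.08,.09):print(z,plane(c,wp,z))
E
```

```text
260 399 421
[(40, [280, 363]), (80, [279, 364]), (120, [279, 364]), (148, [279, 364])]
[[ 0.5325 -0.2109  0.0778  0.0032]
 [ 0.482  -0.2105  0.0788  0.0018]]
[[347.9036 207.6261]
 [363.764  213.7325]]
0.07 [[ 0.5349 -0.2108  0.07  ]
 [ 0.4819 -0.2108  0.07  ]]
0.08 [[ 0.5336 -0.2099  0.08  ]
 [ 0.4828 -0.2099  0.08  ]]
0.09 [[ 0.5323 -0.209   0.09  ]
 [ 0.4837 -0.209   0.09  ]]
```

Call:
drive_effector:
  increments: "0.036,0.0025,0,0;0.036,0.0025,0,0;0,0,0.04,0;0,0,0.035,0;0,0,0.017,0;0,0,0,0;0,0,0,0"
  aperture: 1.0

```text
time: 9.9
eef_pos: [0.5096, -0.1995, 0.09]
tcp_rot: [[-0.0, 1.0, 0.003], [1.0, 0.0, -0.001], [-0.001, 0.003, -1.0]]
contact_force: [-0.5, 0.4, 0.2]
gripper_width: 1.0
grasp_force: 0.0
```

Call:
drive_effector:
  increments: "0.001,-0.001,0.007,0;0,0,0.005,0;0,0,0.002,0;0,0,0,0;0,0,0,0"
  aperture: 0.75

```text
time: 10.52
eef_pos: [0.5077, -0.1981, 0.0744]
tcp_rot: [[0.0, 1.0, 0.0], [1.0, -0.0, -0.0], [-0.0, 0.0, -1.0]]
contact_force: [-0.2, -0.4, 0.7]
gripper_width: 0.749
grasp_force: 0.0
```

Call:
drive_effector:
  increments: "0,0,0,0;0,0,0,0;0,0,0,0;0,0,0,0"
  aperture: 0
  clamp_n: 60

```text
time: 11.02
eef_pos: [0.5076, -0.1983, 0.075]
tcp_rot: [[-0.0, 1.0, 0.0], [1.0, 0.0, -0.001], [-0.001, 0.0, -1.0]]
contact_force: [-2.7, 0.6, 5.7]
gripper_width: 0.585
grasp_force: 62.4
```

```bash
python3 - <<'E'
from h import *
cv2.imwrite("pics/w5.png",grab_frame("wrist"))
E
```

Call:
drive_effector:
  increments: "0,0,0,0;0,0,0,0;-0.005,0,-0.0024,0;-0.01,0,-0.0047,0;-0.01,0,-0.0047,0;0,0,0,0"
  aperture: 0
  clamp_n: 110

```text
time: 11.82
eef_pos: [0.5076, -0.2247, 0.0866]
tcp_rot: [[0.001, 1.0, 0.0], [1.0, -0.001, -0.002], [-0.002, 0.0, -1.0]]
contact_force: [-3.1, -0.6, 4.0]
gripper_width: 0.57
grasp_force: 113.0
```

Call:
drive_effector:
  increments: "-0.012,0,-0.0056,0;-0.012,0,-0.0056,0;-0.012,0,-0.0056,0;0,0,0,0"

```text
time: 12.32
eef_pos: [0.5076, -0.261, 0.1036]
tcp_rot: [[0.001, 1.0, 0.0], [1.0, -0.001, -0.002], [-0.002, 0.0, -1.0]]
contact_force: [-0.7, 1.2, 0.4]
gripper_width: 0.563
grasp_force: 113.3
```

Call:
drive_effector:
  increments: "-0.01,0,-0.01,0;0,0,-0.03,0;0,0,-0.05,0;0,0,-0.04,0;0,0,0,0;0,0,0,0"

```text
time: 13.08
eef_pos: [0.5071, -0.2691, 0.2314]
tcp_rot: [[0.0, 1.0, -0.002], [1.0, -0.0, 0.001], [0.001, -0.002, -1.0]]
contact_force: [-0.4, 0.1, -3.7]
gripper_width: 0.566
grasp_force: 114.1
```

```bash
python3 - <<'E'
from h import *
a=grab_frame("side");cv2.imwrite("pics/side6.png",a);w=grab_frame("wrist");cv2.imwrite("pics/w6.png",w)
cv2.imwrite("pics/z6.png",np.hstack([cv2.resize(w,(533,400)),cv2.resize(a[190:350,260:365],(262,400),interpolation=2)]))
E
```

```text
(no output)
```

View pics/z6.png

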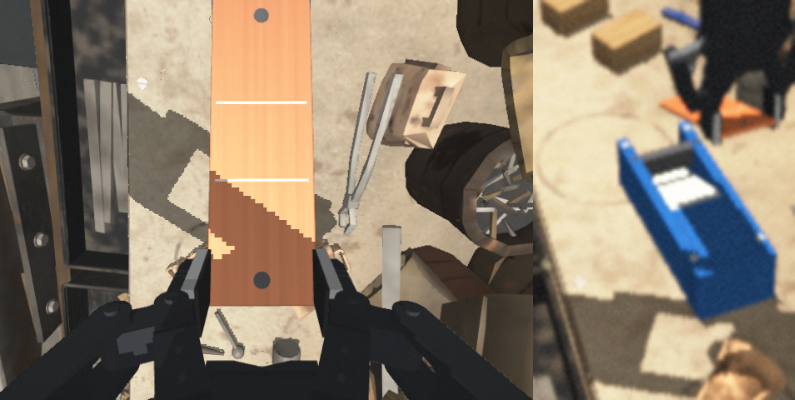

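Call:
drive_effector:
  increments: "0.02,-0.01,0,0;0.04,-0.011,0,0;0.048,-0.011,-0.005,0;0.048,-0.011,-0.005,0;0.048,-0.011,-0.005,0;0.048,-0.011,-0.005,0;0.048,-0.011,0,0;0.048,-0.011,0,0;0.048,-0.011,0,0;0.04,-0.009,0,0;0.025,0,0,0;0.01,0,0,0;0,0,0,0;0,0,0,0"

```text
time: 14.92
eef_pos: [0.4007, 0.201, 0.2524]
tcp_rot: [[0.001, 1.0, -0.001], [1.0, -0.001, -0.001], [-0.001, -0.001, -1.0]]
contact_force: [0.3, 0.0, -2.8]
gripper_width: 0.566
grasp_force: 114.1
```

```bash
python3 - <<'E'
from h import *
c=camera_info("wrist");np.save("w7.npy",c,allow_pickle=True);w=grab_frame("wrist");cv2.imwrite("pics/w7.png",w)
E
```

```text
(no output)
```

View pics/w7.png

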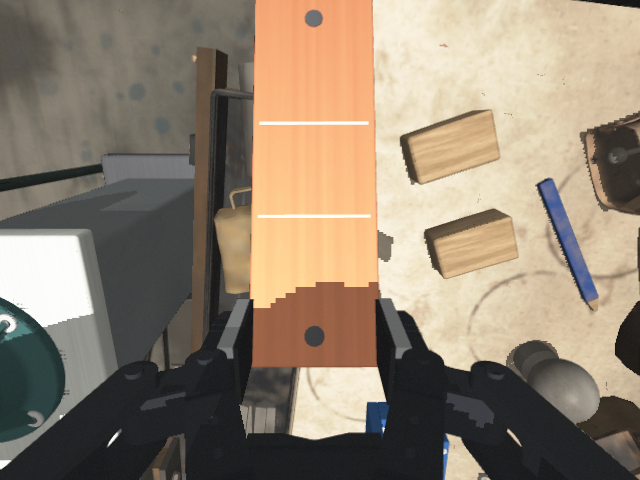

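```bash
cat > b.py <<'E'
from m import *
import sys
def blocks(im,c,boxes,z=.038):
    h=cv2.cvtColor(im,cv2.COLOR_BGR2HSV);out=[]
    for x0,y0,x1,y1 in boxes:
        m=np.zeros(im.shape[:2],np.uint8);s=h[y0:y1,x0:x1]
        m[y0:y1,x0:x1]=((s[...,1]>85)&(s[...,1]<175)&(s[...,0]>=10)&(s[...,0]<=26)&(s[...,2]>165)).astype(np.uint8)*255
        m=cv2.morphologyEx(m,cv2.MORPH_OPEN,np.ones((3,3)));k=max(cv2.findContours(m,0,cv2.CHAIN_APPROX_NONE)[0],key=cv2.contourArea)
        r,b=rect(c,k.reshape(-1,2),z);out.append((r,k));print(r,cv2.boxPoints(cv2.minAreaRect(k)).tolist())
    return out
def tilt(im,c,rows):
    for r in rows:
        row=cv2.cvtColor(im,cv2.COLOR_BGR2HSV)[r]
        ok=(row[:,0]<=19)&(row[:,1]>90);x0=x1=314
        x0=314-np.argmin(ok[314:200:-1]);x1=314+np.argmin(ok[314:430])
        o,d=ray(c,[(x0+.5,r),(x1-.5,r)]);t=.052/np.linalg.norm(d[0]-d[1])
        print(r,x0,x1,o+t*d.mean(0))
E
python3 - <<'E'
from b import *
im=cv2.imread("pics/w7.png");c=np.load("w7.npy",allow_pickle=True).item()
h=cv2.cvtColor(im,cv2.COLOR_BGR2HSV);print([h[y,x].tolist() for x,y in[(450,150),(480,150),(470,250),(440,255),(409,165),(400,180),(520,180)]])
blocks(im,c,[(390,95,515,195),(410,200,535,290)])
tilt(im,c,[40,80,160,250])
print(plane(c,[(409,136),(491,110),(499,157),(419,184)],.038))
o=plane(c,[(314,366)],.25);print(o)
E
```

```text
[[16, 94, 215], [17, 98, 200], [16, 94, 206], [17, 91, 215], [17, 85, 69], [21, 41, 242], [20, 54, 226]]
((524.4907836914062, 254.4956512451172), (72.6996078491211, 43.4709587097168), 18.591636657714844) [[404.60003662109375, 137.8000030517578], [490.4000244140625, 109.19999694824219], [505.9000244140625, 155.6999969482422], [420.10003662109375, 184.3000030517578]]
((556.538818359375, 160.4090118408203), (72.70206451416016, 43.27311706542969), 18.40912628173828) [[432.43731689453125, 238.69097900390625], [509.88323974609375, 216.1612548828125], [521.5040893554688, 256.10791015625], [444.05816650390625, 278.63763427734375]]
40 253 373 [0.401  0.3133 0.1951]
80 253 374 [0.4012 0.2967 0.2025]
160 251 376 [0.4012 0.2646 0.2192]
250 249 378 [0.4012 0.2305 0.2358]
[[0.4843 0.2646 0.038 ]
 [0.5521 0.2856 0.038 ]
 [0.5651 0.2463 0.038 ]
 [0.4967 0.2225 0.038 ]]
[[0.4014 0.1854 0.25  ]]
```

```bash
python3 - <<'E'
from b import *
c=np.load("w7.npy",allow_pickle=True).item();S=camera_info("scene");D=camera_info("side")
# ball centre: wrist (563,388), scene zoom (150,120), side zoom (741,115)
print(tri(c,[(563,388)],S,[(260,238)]),tri(S,[(260,238)],D,[(346.4,216)]))
# block top corners: scene vs wrist (far-block inner/outer corners)
print(tri(c,[(491,109.5),(420,184),(510,217),(444,278)],S,np.array([(67,300),(114,345),(115,229),(153,269)])/2.5+[200,190]))
print(telemetry.observe()["joint_pos"])
E
```

```text
[[0.644  0.0248 0.0698 0.0042]] [[0.652  0.0113 0.0562 0.0039]]
[[ 0.5179  0.2824  0.0992  0.0145]
 [ 0.5171  0.2174 -0.0133  0.0128]
 [ 0.5298  0.2102  0.121   0.0193]
 [ 0.5562  0.1123 -0.0172  0.0197]]
[ 0.3387 -0.1425  1.5805 -0.0006  1.7043  0.3401]
```

Call:
drive_effector:
  increments: "-0.019,0.042,0,0;-0.019,0.042,0,0;-0.019,0.042,0,0;-0.02,0.042,0,0;0,0,0,-0.162;0,0,0,-0.162;0,0,0.03,0;0,0,0.03,0;0,0,0,0;0,0,0,0"

```text
time: 16.23
eef_pos: [0.5693, 0.1244, 0.1942]
tcp_rot: [[-0.317, 0.948, 0.002], [0.948, 0.317, 0.0], [-0.001, 0.002, -1.0]]
contact_force: [0.6, -0.5, -0.9]
gripper_width: 0.565
grasp_force: 114.5
```

```bash
python3 - <<'E'
from b import *
c=np.load("w7.npy",allow_pickle=True).item();S=camera_info("scene")
print(tri(c,[(491,109.5),(420,184),(510,217),(444,278)],S,np.array([(38,333),(134,315),(84,260),(174,243)])/2.5+[200,190]))
c=camera_info("wrist");im=grab_frame("wrist");cv2.imwrite("pics/w8.png",im);tilt(im,c,[40,80,160,250,330])
s=telemetry.observe();p=s["eef_pos"];R=s["tcp_rot"];print(p,np.arctan2(R[1,0],R[0,0]))
M=np.array([.5405,.2075]);u=np.array([np.cos(1.895),np.sin(1.895)]);d=M-.088*u-p[:2];print("tool dx,dy",R[:2,0]@d,R[:2,1]@d)
E
```

```text
[[0.5501 0.2854 0.0394 0.0028]
 [0.4948 0.2222 0.0427 0.0037]
 [0.5836 0.1904 0.036  0.0024]
 [0.526  0.1302 0.0433 0.0041]]
40 253 373 [0.5343 0.2309 0.137 ]
80 253 374 [0.5397 0.2152 0.1443]
160 251 376 [0.5499 0.1847 0.161 ]
250 249 378 [0.5608 0.1524 0.1776]
330 314 314 [  3.9558  -9.8663 -16.8281]
[0.5696 0.1246 0.1949] 1.8940882945923598
tool dx,dy -0.00013814698669003034 -0.0011672875393675508
```

Call:
drive_effector:
  increments: "0,-0.001,0.03,0;0,0,0.03,0;0,0,0.015,0;0,0,0.008,0;0,0,0.004,0;0,0,0,0"

```text
time: 17.02
eef_pos: [0.5683, 0.1248, 0.1069]
tcp_rot: [[-0.318, 0.948, 0.002], [0.948, 0.318, 0.0], [-0.0, 0.002, -1.0]]
contact_force: [0.0, 0.2, -1.4]
gripper_width: 0.568
grasp_force: 114.7
```

Call:
drive_effector:
  increments: "0,0,0.003,0;0,0,0.002,0;0,0,0,0"

```text
time: 17.4
eef_pos: [0.5684, 0.1246, 0.1018]
tcp_rot: [[-0.318, 0.948, 0.002], [0.948, 0.318, 0.0], [-0.0, 0.002, -1.0]]
contact_force: [0.6, -1.5, 1.1]
gripper_width: 0.563
grasp_force: 114.3
```

Call:
drive_effector:
  increments: "0,0,0.003,0;0,0,0.002,0;0,0,0,0;0,0,0,0"
  aperture: 0
  clamp_n: 40

```text
time: 17.9
eef_pos: [0.5681, 0.1246, 0.0964]
tcp_rot: [[-0.318, 0.948, 0.001], [0.948, 0.318, 0.0], [-0.0, 0.001, -1.0]]
contact_force: [1.3, -1.5, 4.4]
gripper_width: 0.566
grasp_force: 114.0
```

Call:
drive_effector:
  increments: "0,0,0.004,0;0,0,0.004,0;0,0,0.004,0;0,0,0,0"
  aperture: 0.0
  clamp_n: 30

```text
time: 18.4
eef_pos: [0.5672, 0.1248, 0.0831]
tcp_rot: [[-0.318, 0.948, -0.001], [0.948, 0.318, 0.0], [0.001, -0.001, -1.0]]
contact_force: [0.6, -0.8, 3.0]
gripper_width: 0.567
grasp_force: 113.7
```

```bash
python3 - <<'E'
from b import *
c=camera_info("wrist");im=grab_frame("wrist");cv2.imwrite("pics/w9.png",im);tilt(im,c,[20,80,160,250])
E
```

```text
20 242 407 [0.5363 0.2301 0.0746]
80 244 381 [0.5376 0.2139 0.0542]
160 245 381 [0.5471 0.1864 0.0631]
250 244 388 [0.5578 0.1582 0.0817]
```

Call:
drive_effector:
  increments: "0,0,0.006,0;0,0,0.006,0;0,0,0.006,0;0,0,0.005,0;0,0,0.004,0;0,0,0.003,0;0,0,0,0"

```text
time: 19.32
eef_pos: [0.5676, 0.1246, 0.0537]
tcp_rot: [[-0.318, 0.948, -0.0], [0.948, 0.318, -0.0], [0.0, -0.0, -1.0]]
contact_force: [0.1, -1.7, 2.5]
gripper_width: 0.568
grasp_force: 112.8
```

```bash
python3 - <<'E'
from b import *
cv2.imwrite("pics/w10.png",grab_frame("wrist"))
a=grab_frame("side");cv2.imwrite("pics/side10.png",a)
E
```

```text
(no output)
```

View pics/w10.png

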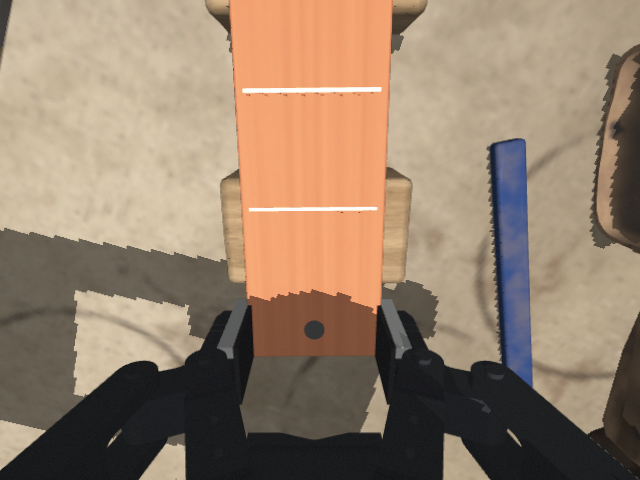

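Call:
drive_effector:
  increments: "0,0,0.003,0;0,0,0.003,0;0,0,0,0"

```text
time: 19.8
eef_pos: [0.5677, 0.1247, 0.0476]
tcp_rot: [[-0.318, 0.948, 0.0], [0.948, 0.318, 0.0], [0.0, 0.0, -1.0]]
contact_force: [0.3, -1.8, 3.2]
gripper_width: 0.566
grasp_force: 112.2
```

Call:
drive_effector:
  increments: "0,0,0.002,0;0,0,0.001,0;0,0,0,0"

```text
time: 20.18
eef_pos: [0.5671, 0.1245, 0.0444]
tcp_rot: [[-0.319, 0.948, -0.001], [0.948, 0.319, -0.001], [-0.0, -0.002, -1.0]]
contact_force: [-0.2, -0.5, 1.8]
gripper_width: 0.567
grasp_force: 111.5
```

Call:
drive_effector:
  increments: "0,0,0.001,0;0,0,0.001,0;0,0,0,0"

```text
time: 20.55
eef_pos: [0.5672, 0.1245, 0.0442]
tcp_rot: [[-0.319, 0.948, -0.001], [0.948, 0.319, -0.001], [-0.0, -0.001, -1.0]]
contact_force: [-3.3, -1.5, 8.6]
gripper_width: 0.566
grasp_force: 112.1
```

Call:
drive_effector:
  increments: "0,0,0.001,0;0,0,0.001,0;0,0,0,0"

```text
time: 20.92
eef_pos: [0.5679, 0.1247, 0.0442]
tcp_rot: [[-0.319, 0.948, 0.001], [0.948, 0.319, -0.0], [-0.001, 0.001, -1.0]]
contact_force: [-4.5, -1.3, 15.2]
gripper_width: 0.567
grasp_force: 112.6
```

```bash
python3 - <<'E'
from b import *
c=camera_info("wrist");im=grab_frame("wrist");cv2.imwrite("pics/w11.png",im);tilt(im,c,[120,180,200,240,280])
E
```

```text
120 234 393 [0.5432 0.2005 0.0412]
180 234 393 [0.5491 0.1828 0.0476]
200 214 416 [0.5497 0.1824 0.0757]
240 217 412 [0.5531 0.172  0.0757]
280 244 409 [0.5624 0.1563 0.0621]
```

Call:
drive_effector:
  increments: "0,0,-0.0015,0;0,0,0,0"

```text
time: 21.22
eef_pos: [0.5679, 0.1247, 0.0442]
tcp_rot: [[-0.319, 0.948, 0.001], [0.948, 0.319, -0.0], [-0.0, 0.001, -1.0]]
contact_force: [-2.4, -1.5, 9.1]
gripper_width: 0.566
grasp_force: 112.1
```

Call:
drive_effector:
  increments: "0,0,0,0;0,0,0,0;0,0,0,0;0,0,-0.03,0;0,0,-0.05,0;0,0,-0.05,0;-0.04,0,0,0;-0.02,0,0,0;0,0,0,0;0,0,0,0"
  aperture: 0.8

```text
time: 22.48
eef_pos: [0.5859, 0.0683, 0.1709]
tcp_rot: [[-0.318, 0.948, -0.003], [0.948, 0.318, 0.001], [0.002, -0.003, -1.0]]
contact_force: [0.9, 0.4, -0.3]
gripper_width: 0.802
grasp_force: 0.0
```

```bash
python3 - <<'E'
from b import *
c=camera_info("wrist");np.save("w12.npy",c,allow_pickle=True);im=grab_frame("wrist");cv2.imwrite("pics/w12.png",im)
h=cv2.cvtColor(im,cv2.COLOR_BGR2HSV)
print([h[r,300].tolist() for r in range(60,400,20)])
E
```

```text
[[15, 115, 254], [16, 113, 254], [16, 113, 254], [16, 111, 254], [16, 112, 254], [16, 111, 254], [20, 52, 224], [17, 53, 215], [17, 55, 208], [21, 49, 99], [18, 54, 104], [16, 57, 98], [16, 55, 106], [17, 55, 107], [18, 58, 102], [17, 53, 111], [17, 66, 219]]
```

```bash
cat > p.py <<'E'
from b import *
def plate(im,c,z=.043):
    h=cv2.cvtColor(im,cv2.COLOR_BGR2HSV)
    m=((h[...,1]>100)&(h[...,1]<215)&(h[...,2]>238)&(h[...,0]<=18)).astype(np.uint8)*255
    m=cv2.morphologyEx(m,cv2.MORPH_CLOSE,np.ones((7,7)));m=cv2.morphologyEx(m,cv2.MORPH_OPEN,np.ones((5,5)))
    k=max(cv2.findContours(m,0,cv2.CHAIN_APPROX_NONE)[0],key=cv2.contourArea).reshape(-1,2)
    P=plane(c,k,z)[:,:2];u=np.array([np.cos(1.895),np.sin(1.895)]);v=np.array([u[1],-u[0]])
    M=np.array([.5405,.2075]);return k,(P-M)@u,(P-M)@v
E
python3 - <<'E'
from p import *
c=np.load("w12.npy",allow_pickle=True).item();im=cv2.imread("pics/w12.png");k,a,b=plate(im,c)
print(cv2.boundingRect(k),a.min()*1e3,a.max()*1e3,b.min()*1e3,b.max()*1e3)
for lo in range(-100,80,20):
    s=(a*1e3>lo)&(a*1e3<lo+20)
    if s.any():print(lo,b[s].min()*1e3,b[s].max()*1e3)
n=a*1e3<a.min()*1e3+3;print(np.polyfit(b[n],a[n],1))
h=cv2.cvtColor(im,cv2.COLOR_BGR2HSV)
for r in(100,125):print(r,[(x,h[r,x].tolist()) for x in range(215,420,8)])
E
```

```text
(272, 0, 87, 164) -95.37690120561604 -1.3522162831045148 -25.29306826271624 26.139961685498026
-100 -24.630414351441484 26.139961685498026
-80 -24.71512765576185 26.03917053879529
-60 -24.953941745932383 25.97909044971484
-40 -25.165775827679198 25.787831334318458
-20 -25.29306826271624 25.619301919635195
[ 0.0005 -0.0952]
100 [(215, [20, 47, 226]), (223, [21, 47, 229]), (231, [21, 48, 228]), (239, [22, 44, 230]), (247, [20, 50, 225]), (255, [20, 49, 230]), (263, [16, 96, 210]), (271, [16, 96, 216]), (279, [17, 107, 254]), (287, [15, 114, 254]), (295, [16, 110, 254]), (303, [15, 116, 254]), (311, [16, 114, 254]), (319, [15, 118, 253]), (327, [16, 112, 254]), (335, [16, 112, 254]), (343, [15, 117, 254]), (351, [15, 111, 254]), (359, [18, 86, 227]), (367, [18, 84, 230]), (375, [16, 57, 207]), (383, [17, 61, 200]), (391, [18, 58, 205]), (399, [17, 56, 213]), (407, [17, 56, 215]), (415, [18, 59, 204])]
125 [(215, [20, 50, 225]), (223, [21, 47, 229]), (231, [20, 50, 226]), (239, [20, 53, 220]), (247, [19, 56, 219]), (255, [19, 57, 222]), (263, [17, 89, 180]), (271, [17, 91, 214]), (279, [17, 109, 254]), (287, [16, 114, 254]), (295, [16, 112, 254]), (303, [15, 115, 254]), (311, [16, 114, 254]), (319, [15, 117, 253]), (327, [16, 111, 254]), (335, [16, 114, 254]), (343, [16, 116, 254]), (351, [16, 113, 254]), (359, [16, 94, 199]), (367, [17, 94, 198]), (375, [18, 54, 212]), (383, [17, 60, 200]), (391, [18, 60, 203]), (399, [17, 61, 196]), (407, [18, 57, 213]), (415, [19, 58, 202])]
```

```bash
python3 - <<'E'
from p import *
c=np.load("w12.npy",allow_pickle=True).item();im=cv2.imread("pics/w12.png");h=cv2.cvtColor(im,cv2.COLOR_BGR2HSV)
u=np.array([np.cos(1.895),np.sin(1.895)]);v=np.array([u[1],-u[0]]);M=np.array([.5405,.2075])
for x in(266,366):
    print(x,[(r,h[r,x].tolist()) for r in range(60,165,5)])
def rc(uv,z=.038):
    P=plane(c,uv,z)[:,:2]-M;return np.c_[P@u,P@v]*1e3
print(rc([(266,r) for r in range(60,165,10)]+[(259,100),(372,100)]))
s=telemetry.observe();p=s["eef_pos"];R=s["tcp_rot"];d=M-.007*u-p[:2];print("dx,dy",R[:2,0]@d,R[:2,1]@d,np.arctan2(R[1,0],R[0,0]))
E
```

```text
266 [(60, [18, 91, 223]), (65, [17, 99, 204]), (70, [17, 92, 222]), (75, [18, 86, 230]), (80, [17, 93, 219]), (85, [17, 92, 222]), (90, [16, 95, 215]), (95, [17, 93, 209]), (100, [17, 96, 218]), (105, [17, 97, 211]), (110, [16, 95, 211]), (115, [16, 94, 208]), (120, [18, 84, 230]), (125, [17, 91, 212]), (130, [18, 57, 182]), (135, [19, 52, 222]), (140, [20, 49, 227]), (145, [19, 51, 223]), (150, [20, 51, 224]), (155, [19, 54, 220]), (160, [20, 50, 225])]
366 [(60, [16, 99, 213]), (65, [16, 100, 207]), (70, [17, 94, 219]), (75, [17, 96, 216]), (80, [17, 97, 214]), (85, [16, 95, 218]), (90, [18, 92, 222]), (95, [18, 89, 227]), (100, [19, 84, 230]), (105, [16, 98, 209]), (110, [16, 99, 209]), (115, [18, 91, 224]), (120, [17, 93, 221]), (125, [16, 95, 196]), (130, [18, 57, 216]), (135, [18, 54, 217]), (140, [18, 55, 215]), (145, [18, 56, 209]), (150, [18, 59, 208]), (155, [18, 58, 203]), (160, [17, 56, 208])]
[[-32.4517 -30.6918]
 [-38.1532 -30.9312]
 [-43.9496 -31.1738]
 [-49.8427 -31.4194]
 [-55.8344 -31.6683]
 [-61.9267 -31.9204]
 [-68.1216 -32.1759]
 [-74.4212 -32.4347]
 [-80.8275 -32.6969]
 [-87.3428 -32.9626]
 [-93.9691 -33.2319]
 [-55.8442 -36.1976]
 [-55.8377  36.9154]]
dx,dy 0.13919278460059617 0.0011736216582903139 1.8954114405860523
```

Call:
drive_effector:
  increments: "0.04,0,0,0;0.05,0.001,0,0;0.04,0,0,0;0.009,0,0,0;0,0,0.05,0;0,0,0.04,0;0,0,0.02,0;0,0,0,0;0,0,0,0"
  aperture: 0.85

```text
time: 23.65
eef_pos: [0.5443, 0.1998, 0.0635]
tcp_rot: [[-0.318, 0.948, 0.002], [0.948, 0.318, 0.0], [-0.0, 0.002, -1.0]]
contact_force: [-0.5, -0.7, -0.2]
gripper_width: 0.845
grasp_force: 0.0
```

```bash
python3 - <<'E'
from p import *
s=telemetry.observe();p=s["eef_pos"];u=np.array([np.cos(1.895),np.sin(1.895)]);v=np.array([u[1],-u[0]]);M=np.array([.5405,.2075])
print((p[:2]-M)@u,(p[:2]-M)@v,p[2])
E
```

```text
-0.008474457941968666 0.0011307981028788924 0.06352276879868077
```

Call:
drive_effector:
  increments: "0,-0.001,0.01,0;0,0,0.006,0;0,0,0,0;0,0,0,0"

```text
time: 24.15
eef_pos: [0.5426, 0.1995, 0.0465]
tcp_rot: [[-0.318, 0.948, 0.0], [0.948, 0.318, -0.0], [-0.0, 0.0, -1.0]]
contact_force: [-0.7, 0.7, 0.2]
gripper_width: 0.851
grasp_force: 0.0
```

Call:
drive_effector:
  increments: "0,0,0,0;0,0,0,0;0,0,0,0;0,0,0,0;0,0,0,0;0,0,0,0"
  aperture: 0
  clamp_n: 40

```text
time: 24.9
eef_pos: [0.5429, 0.1996, 0.047]
tcp_rot: [[-0.318, 0.948, 0.001], [0.948, 0.318, 0.0], [-0.0, 0.001, -1.0]]
contact_force: [0.1, 0.3, 3.5]
gripper_width: 0.592
grasp_force: 42.4
```

Call:
drive_effector:
  increments: "0,0,-0.003,0;0,0,-0.001,0;0,0,0,0"

```text
time: 25.28
eef_pos: [0.5419, 0.1993, 0.0495]
tcp_rot: [[-0.318, 0.948, -0.002], [0.948, 0.318, -0.001], [0.0, -0.002, -1.0]]
contact_force: [-0.1, -0.4, -2.1]
gripper_width: 0.59
grasp_force: 41.9
```

Call:
drive_effector:
  increments: "0.005,0.0005,0,0;0.006,0.0005,0,0;0.0045,0,0,0;0,0,0,0;0,0,0.002,0;0,0,0.0015,0;0,0,0,0"

```text
time: 26.15
eef_pos: [0.5386, 0.2144, 0.047]
tcp_rot: [[-0.318, 0.948, 0.0], [0.948, 0.318, -0.0], [-0.0, 0.0, -1.0]]
contact_force: [-0.7, -0.1, -2.1]
gripper_width: 0.587
grasp_force: 42.0
```

Call:
drive_effector:
  increments: "0,0,0,0;0,0,0,0;0,0,0,0"
  aperture: 0.85

```text
time: 26.52
eef_pos: [0.5388, 0.2145, 0.0472]
tcp_rot: [[-0.318, 0.948, 0.001], [0.948, 0.318, 0.0], [-0.0, 0.001, -1.0]]
contact_force: [-0.6, -0.2, -1.0]
gripper_width: 0.851
grasp_force: 0.0
```

Call:
drive_effector:
  increments: "0,0,-0.03,0;0,0,-0.05,0;0,0,-0.05,0;-0.05,0,0,0;-0.05,0,0,0;-0.05,0,0,0;-0.01,0,0,0;0,0,0,0;0,0,0,0"

```text
time: 27.65
eef_pos: [0.5891, 0.0641, 0.1769]
tcp_rot: [[-0.32, 0.948, -0.0], [0.948, 0.32, 0.001], [0.001, -0.0, -1.0]]
contact_force: [-0.1, 1.1, 1.1]
gripper_width: 0.851
grasp_force: 0.0
```

```bash
cat > f.py <<'E'
from p import *
c=camera_info("wrist");im=grab_frame("wrist");cv2.imwrite("pics/wf%d.png"%(telemetry.observe()["time"]*10),im);k,a,b=plate(im,c)
print(cv2.boundingRect(k),a.min()*1e3,a.max()*1e3)
for lo in range(-100,80,20):
    s=(a*1e3>lo)&(a*1e3<lo+20)
    if s.any():print(lo,b[s].min()*1e3,b[s].max()*1e3)
h=cv2.cvtColor(im,cv2.COLOR_BGR2HSV).astype(int)
u=np.array([np.cos(1.895),np.sin(1.895)]);v=np.array([u[1],-u[0]]);M=np.array([.5405,.2075])
for t in(-50,-60):   # block side edges: sample across v at z=.038
    vs=np.arange(-50,51,1.);P=np.c_[M+t/1e3*u+vs[:,None]/1e3*v,np.full(len(vs),.038)]
    q=np.round(proj(c,P)).astype(int);ok=(q[:,0]>0)&(q[:,0]<640)&(q[:,1]>0)&(q[:,1]<480);sat=np.array([h[y,x,1] if o else 0 for (x,y),o in zip(q,ok)])
    w=vs[sat>75];print("block v",t,w.min(),w.max())
for t in(-32,32):
    us=np.arange(-95,0,1.);P=np.c_[M+t/1e3*v+us[:,None]/1e3*u,np.full(len(us),.038)]
    q=np.round(proj(c,P)).astype(int);sat=np.array([h[y,x,1] if 0<y<480 else 0 for x,y in q]);w=us[sat>75];print("block u",t,w.min(),w.max())
E
python3 f.py
```

```text
(272, 0, 85, 132) -80.28911872371758 -5.071456575827938
-100 -17.996353074279035 9.319390386145646
-80 -18.22148352133086 27.16967505131931
-60 -24.07109064059745 27.143467528183816
-40 -24.118728614940316 27.121836049092195
-20 -24.139886889887617 26.97432300623543
block v -50 -36.0 37.0
block v -60 -36.0 37.0
block u -32 -73.0 -30.0
block u 32 -73.0 -30.0
```

```bash
python3 - <<'E'
from cell import robot, telemetry, grab_frame, camera_info, sign_off
print(sign_off())
E
```

```text
the job is handed in; nothing more can be done
None
```

The blank was tipped up, pushed under the bar, drawn out and laid flat across both blocks. It is square and centred to about 1 mm by the last wrist picture (near end and sides measured, far end taken from the 160 mm length), and I handed the job in at about 28 s without having been told the verdict.

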